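# Pick the loaded capsule by its weight and show it to the reader

### The arm

A 7-joint arm with a two-finger parallel gripper is mounted at the origin on a cart in front of the work surface, level with it; the furniture and walls round the work are solid. World frame = base frame: x ahead of the robot, y to its left, z up, the work surface at z = 0. Lengths are in m, angles in rad, forces in N, time in s.
With the tool pointing down it reaches from about 0.425 to 0.925 m from the base axis. Payload 6.8 kg.
Tool frame: the origin (TCP) lies at the very end of the fingers, on their centre line; the grasp point (between the pads) lies 19 mm behind it; z points along the fingers, y is the direction in which the jaws open and shut (so a half turn about z gives the same grasp; the last joint's range is limited). The gripper opens to 88 mm and grips with 3 to 60 N. Pads are 20 mm wide; open, the fingers measure 115 mm over their backs; the gripper's body (75 mm by 178 mm) begins 61 mm behind the grasp point.
Start: joints at [1.213, 0.477, 0.022, 1.555, -0.011, 1.109, -0.083], TCP at [0.167, -0.654, 0.223] pointing down, gripper open.
Joint ranges: [-2.96, 2.96], [-0.34, 2.1], [-1.41, 1.46], [0.24, 2.44], [-1.37, 4.51], [0.17, 1.92], [-2.96, 2.96]. Speed limits (rad/s): [2.39, 2.39, 3.14, 3.14, 3.14, 3.14, 3.14].

### API

Orientations are given as [roll, pitch, yaw] about the fixed x, y, z axes, in that order (R = Rz(yaw) Ry(pitch) Rx(roll)).
In Python, from rig import observe, read_camera, job_done gives the robot as it stands.
- The arm moves only by the tool play_rows, never from a script. Its argument "targets" is a list of rows, each a list of 7 numbers: the turn, a rotation vector about the tool's x, y, z in degrees, then the shift along the tool's x, y, z in mm, then the closure, from -1 (fully open) to 1 (shut). In form: [[wx, wy, wz, x, y, z, jaw], ...]. A call has 1 to 20 rows; each row is the pose to reach, as a shift and turn from the pose commanded when the call began, along the tool's axes at that moment; what a row does not reach only later rows make up. A row lasts 1/12 s, in which the tool goes at most 41.7 mm and 7.16 degrees, less where a joint would pass 70% of its speed; a pose out of reach is approached as far as the arm can. A call with a gripper value outside its range is refused whole. The fingers move at their own pace and stop on an object; "squeeze" is the grip in N (left out, the last holds). Time passes only in rows, so rows that repeat a pose let the fingers close. It gives the time, the measured TCP pose, the force and the opening at its end, in the units of the state.
- observe(): the state, without advancing time (a new reading comes with each control period).
- read_camera(name): name is "side" or "top" or "wrist"; returns a dict with "color" (400x640x3 uint8, blue, green, red), "range_z" (400x640 float32, m along the optical axis (not along the pixel's ray), 0 where there is no reading), "fx", "fy", "cx", "cy" (pixels), "R" (3x3) and "t" (3): a world point X has camera coordinates R X + t; the wrist camera has in their place "hand_eye" (4x4, takes a point from camera to tool coordinates, whose origin is the TCP and whose axes are the flange's). Camera axes: x right, y down, z forward; pixel columns grow to the right and rows downward; lengths in m; the calibration is good to about 2 mm. A picture is of the moment at which its call begins: read the wrist's pose just before it.
- job_done(): hands the job in, once; it reports no verdict.
The state is a dict: "t": time; "qpos": joint angles; "qd": joint speeds; "joint_efforts": joint torques, N m; "tool_pos": TCP position; "eef_rot": TCP orientation; "ft_force": force on the tool from outside, world axes, zero at the start; "wrist_torque": the same for the moment, N m; "grip_width": finger opening in m.
Only numpy, scipy, OpenCV 4.12 (cv2) and the standard library are available. Lean on these libraries where they do the work, as an engineer would, in place of code of your own. Each camera call takes 0.05 s, during which the arm holds its last target.

### The job

One of the two closed capsules on the black mat carries a steel blank, the other only a light plastic dummy. Lift the left one clear of the mat (some 6 cm or more), feel its weight and set it back upright on the mat, then lift the right one likewise, and finish while holding the heavier one upright in the gripper, its base over the reader's round window and about 5 cm above it, with the lighter one standing upright on the mat. Keep the capsules upright, do not drop them, and leave the other things alone.

Things in the scene. Friction and masses are not known exactly. Their poses are not given: they have to be found in the camera images.
- capsule_left: left one (larger y) of two identical closed aluminium capsules, 44 mm across, 60 mm tall, upright on the mat. Smooth straight sides, knurled lid that stays on; grip across the sides at any height. Origin: centre of the underside, z up. One weighs about 1 N in all, the other 3 to 4.5 N; nothing shows outside which. The load is loose inside with 1.5 mm play
- capsule_right: right one (smaller y) of two identical closed aluminium capsules, 44 mm across, 60 mm tall, upright on the mat. Smooth straight sides, knurled lid that stays on; grip across the sides at any height. Origin: centre of the underside, z up. One weighs about 1 N in all, the other 3 to 4.5 N; nothing shows outside which. The load is loose inside with 1.5 mm play
- mat: flat black rubber mat fixed to the desk, 84 x 210 mm, 4 mm thick. Origin: centre of its underside, on the desk; its x axis runs along the short side, away from the robot, its y axis along the long side, to the left. The capsules stand on it about 110 mm apart, 55 mm either side of its centre
- reader: low grey code reader fixed to the desk, 112 x 112 mm, 29 mm high with the window's black bezel, looking straight up. Origin: centre of its underside
- reader_window (a point): centre of the reader's round glass window, 80 mm across, facing up, 29 mm above the desk
- plug_gauge: bystander: plug gauge lying on the desk, 118 mm long, 33 mm thick; origin under its middle, its length along its y axis
- hex_key: bystander: bent hex key lying flat, 28 x 78 x 6 mm; origin under its middle, its length along its y axis
- steel_ring: bystander: small steel ring, 30 mm across, 12 mm high; origin at the centre of its underside
- drift: bystander: brass hexagonal bar lying on the desk, 135 mm long, 15 mm thick; origin under its middle, its length along its y axis
Mind the look-alikes: they are no part of the job. Leave any yellow look-alike of the capsule_left alone.

How it is judged:
On the way, in this order (a step that is already met when the one before it is completed fails the run):
1. the left capsule is lifted in the gripper, its base more than 46 mm over the mat, while the right one stands upright on the mat (height (world z) of capsule_left above 0.05 m and contact force between capsule_left and the fingers above 0.5 N and contact force between capsule_left and mat below 0.05 N and contact force between capsule_right and mat above 0.4 N and angle between capsule_right's own z axis and vertical below 0.1 rad and contact force between capsule_right and the fingers below 0.05 N and contact force between capsule_right and the arm below 0.05 N), for 0.2 s.
2. the right capsule is lifted likewise while the left one stands upright on the mat, released (height (world z) of capsule_right above 0.05 m and contact force between capsule_right and the fingers above 0.5 N and contact force between capsule_right and mat below 0.05 N and contact force between capsule_left and mat above 0.4 N and angle between capsule_left's own z axis and vertical below 0.1 rad and contact force between capsule_left and the fingers below 0.05 N and contact force between capsule_left and the arm below 0.05 N), for 0.2 s.
At the end, for the whole second after the job is handed in: The heavier capsule is held still by the fingers alone, within 10 degrees of upright, its centre within 20 mm of the window's centre and its underside 15 to 100 mm above the window; the other capsule stands upright, untouched and at rest on the mat, and weighs less than 2.1 N there (((contact force between capsule_left and the fingers above 0.5 N and horizontal distance between capsule_left and reader_window below 0.02 m and height (world z) of capsule_left between 0.044 and 0.129 m and angle between capsule_left's own z axis and vertical below 0.17 rad and contact force between capsule_left and reader below 0.05 N and contact force between capsule_left and mat below 0.05 N and linear speed of capsule_left below 0.03 m/s and contact force between capsule_right and mat between 0.4 and 2.1 N and angle between capsule_right's own z axis and vertical below 0.1 rad and contact force between capsule_right and the fingers below 0.05 N and contact force between capsule_right and the arm below 0.05 N and linear speed of capsule_right below 0.02 m/s) or (contact force between capsule_right and the fingers above 0.5 N and horizontal distance between capsule_right and reader_window below 0.02 m and height (world z) of capsule_right between 0.044 and 0.129 m and angle between capsule_right's own z axis and vertical below 0.17 rad and contact force between capsule_right and reader below 0.05 N and contact force between capsule_right and mat below 0.05 N and linear speed of capsule_right below 0.03 m/s and contact force between capsule_left and mat between 0.4 and 2.1 N and angle between capsule_left's own z axis and vertical below 0.1 rad and contact force between capsule_left and the fingers below 0.05 N and contact force between capsule_left and the arm below 0.05 N and linear speed of capsule_left below 0.02 m/s))); the arm keeps its last pose, push and grip.
It fails at once if a capsule tips over or is tilted by more than 35 degrees (angle between any of capsule_left, capsule_right's own z axis and vertical above 0.6 rad).
It fails at once if a capsule is dropped (falls free of the robot faster than 0.5 m/s, about 13 mm of fall) ((linear speed of capsule_left above 0.5 m/s and contact force between capsule_left and the fingers below 0.01 N and contact force between capsule_left and the arm below 0.01 N) or (linear speed of capsule_right above 0.5 m/s and contact force between capsule_right and the fingers below 0.01 N and contact force between capsule_right and the arm below 0.01 N)).
It fails at once if one of the other loose things (plug gauge, hex key, steel ring, brass bar) is moved by more than 30 mm (distance of any of plug_gauge, hex_key, steel_ring, drift from where it was at the start of the episode above 0.03 m).
It also fails if it takes over 72 s, if anything falls off the work surface, if the arm or the gripper's body presses on something with over 40 N, if the wrist force passes 120 N, or if a joint passes its speed limit or range.

## Working session

There is one attempt and no reset: what is moved stays moved. The work goes in short steps, Python scripts to look and compute and a tool call to move; the robot and the scene stay as the last step left them, time stands still between calls to the robot, and variables do not carry over. Pictures are saved under pics/ and viewed, and the job is handed in when it is done.

Besides the shell and the picture viewer there is one more tool, called after "Call:" by a JSON object that holds its "method" and its "body", one argument or row to a line. play_rows: Moves the arm, as the interface text tells. Its arguments: {"type":"object","properties":{"targets":{"type":"array"},"squeeze":{"type":"number"}},"required":["targets"]}

```bash
mkdir -p pics; ls; python3 - <<'E'
from rig import observe, read_camera
import cv2,numpy as np
print(observe())
for n in("top","side"):
    c=read_camera(n); cv2.imwrite(f"pics/{n}0.png",c["color"]); print(n,c["fx"],c["fy"],c["cx"],c["cy"],c["R"],c["t"])
    np.savez(f"{n}0.npz",**c)
E
```

```text
pics
{'t': 0.0, 'qpos': array([ 1.21292086,  0.47778816,  0.02231852,  1.55643192, -0.0115036 ,
        1.10930868, -0.08309102]), 'qd': array([-0.00136764,  0.00076354, -0.00106864,  0.00087453,  0.00085184,
       -0.00021953,  0.00102219]), 'joint_efforts': array([-1.76022673e-03, -5.82865298e+01,  1.53406888e+00, -2.72618473e+01,
       -5.43378247e-02,  1.68522599e-02,  1.42309327e-04]), 'tool_pos': array([ 0.16670133, -0.6534713 ,  0.22169757]), 'eef_rot': array([-3.13978836e+00,  1.21008465e-04,  2.49823603e-01]), 'ft_force': array([ 0.77972873, -0.3168487 , -0.03267659]), 'wrist_torque': array([0.03734639, 0.00896504, 0.00652668]), 'grip_width': 0.08782325295017199}
top 414.9548466719613 414.9548466719613 320.8176222106564 199.53152805837303 [[-0.02433735 -0.99952545 -0.01888279]
 [-0.98812076  0.02691805 -0.15130364]
 [ 0.15174012  0.01497615 -0.98830696]] [-0.06486874  0.58333929  1.25028986]
side 493.8285333508431 493.8285333508431 321.46584939523524 200.0090539609408 [[-0.81671301 -0.57696213  0.00972367]
 [-0.34153416  0.46973566 -0.81406562]
 [ 0.46511748 -0.66817895 -0.5806915 ]] [0.39380299 0.27388333 1.13806071]
```

View pics/top0.png

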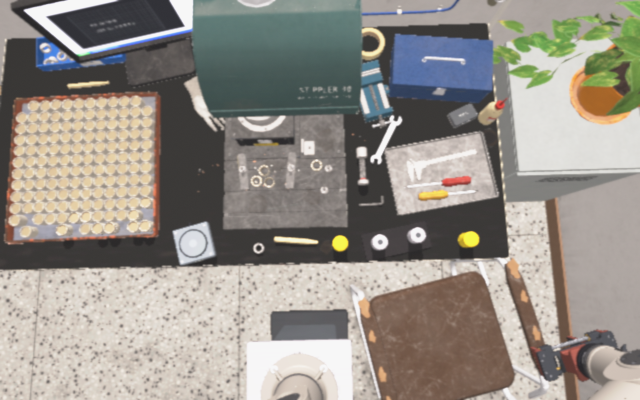

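View pics/side0.png

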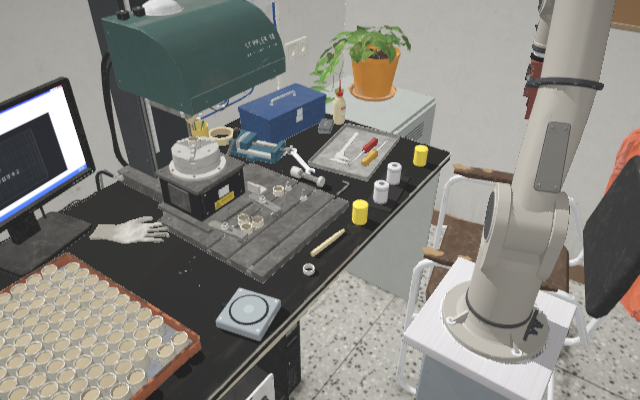

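The top picture shows two silver capsules on the mat: left at about (379,242), right at about (417,236). Yellow look-alikes stand at (340,243) and (468,240) and are off limits. The reader is at (193,243), the ring at (258,248), the brass bar at (296,240), the plug gauge at (362,165) and the hex key at (370,200). Next I'll enlarge the area and measure.

```bash
cat > h.py <<'E'
import numpy as np,cv2
def ray(c,u,v,z):
    R,t=c["R"],c["t"]; o=-R.T@t
    d=R.T@np.array([(u-c["cx"])/c["fx"],(v-c["cy"])/c["fy"],1.]); return o+d*(z-o[2])/d[2]
def cloud(c):
    v,u=np.indices(c["range_z"].shape); d=c["range_z"]
    P=np.stack([(u-c["cx"])/c["fx"]*d,(v-c["cy"])/c["fy"]*d,d],-1)
    return (P-c["t"])@c["R"]
E
python3 - <<'E'
from h import *
T=np.load("top0.npz");S=np.load("side0.npz")
a=cv2.resize(T["color"][215:270,320:490],None,fx=4.7,fy=4.7,interpolation=cv2.INTER_CUBIC)
b=cv2.resize(S["color"][130:240,330:450],None,fx=3,fy=3,interpolation=cv2.INTER_CUBIC)
o=np.zeros((600,800,3),np.uint8);o[:a.shape[0],:a.shape[1]]=a[:, :800];o[260:260+b.shape[0],:b.shape[1]]=b
r=cv2.resize(T["color"][215:270,165:275],None,fx=3.5,fy=3.5);o[260:260+r.shape[0],400:400+r.shape[1]]=r
cv2.imwrite("pics/crop0.png",o)
for n,c in(("top",T),("side",S)):
    P=cloud(c); 
    m=(P[...,2]>.05)&(P[...,2]<.08)&(P[...,0]>.4)&(P[...,0]<.62)&(abs(P[...,1])<.5)&(c["range_z"]>0)
    k,l,s,ce=cv2.connectedComponentsWithStats(m.astype(np.uint8))
    for i in range(1,k):
        if s[i,4]>20:
            q=P[l==i]; print(n,s[i],ce[i].round(1),"mean",q.mean(0).round(4),"mn",q.min(0).round(3),"mx",q.max(0).round(3),c["color"][l==i].mean(0).round())
    m=(P[...,2]>.018)&(P[...,2]<.045)&(P[...,0]>.38)&(P[...,0]<.65)&(P[...,1]>.15)&(P[...,1]<.45)&(c["range_z"]>0)
    k,l,s,ce=cv2.connectedComponentsWithStats(m.astype(np.uint8))
    for i in range(1,k):
        if s[i,4]>100:
            q=P[l==i]; print("rd",n,s[i],ce[i].round(1),"med",np.median(q,0).round(4),"mn",q.min(0).round(3),"mx",q.max(0).round(3))
E
```

```text
top [410 228  15  15 177] [417.  234.9] mean [ 0.4627 -0.3679  0.0629] mn [ 0.441 -0.39   0.05 ] mx [ 0.484 -0.347  0.07 ] [230. 228. 231.]
top [372 235  15  15 175] [379.1 241.8] mean [ 0.4449 -0.253   0.063 ] mn [ 0.423 -0.274  0.052] mx [ 0.466 -0.232  0.071] [230. 228. 231.]
top [333 236  14  15 168] [339.4 242.9] mean [ 0.4448 -0.1332  0.059 ] mn [ 0.423 -0.154  0.052] mx [ 0.466 -0.114  0.067] [ 77. 243. 246.]
rd top [224 181  25  11 167] [232.6 186.5] med [0.6323 0.201  0.0291] mn [0.618 0.151 0.019] mx [0.65  0.229 0.044]
rd top [153 184   5  53 160] [154.8 211.3] med [0.5581 0.4466 0.03  ] mn [0.482 0.442 0.018] mx [0.649 0.45  0.04 ]
rd top [223 193  26  36 828] [235.4 211. ] med [0.5572 0.1911 0.0295] mn [0.5   0.15  0.018] mx [0.614 0.231 0.038]
rd top [ 173  222   42   43 1276] [193.2 243. ] med [0.4574 0.3228 0.0268] mn [0.393 0.258 0.018] mx [0.524 0.389 0.037]
side [387 163  15  10 117] [394.2 167.5] mean [ 0.4586 -0.3637  0.0604] mn [ 0.438 -0.392  0.051] mx [ 0.483 -0.345  0.067] [192. 191. 192.]
side [374 181  15  11 138] [380.9 185.9] mean [ 0.4409 -0.2481  0.0601] mn [ 0.422 -0.273  0.05 ] mx [ 0.465 -0.232  0.067] [193. 191. 193.]
side [353 200  16  12 137] [360.2 205.4] mean [ 0.441  -0.1305  0.0576] mn [ 0.42  -0.159  0.05 ] mx [ 0.465 -0.11   0.063] [ 99. 222. 237.]
rd side [ 217  237   66   44 1332] [250.3 258.3] med [0.5673 0.1939 0.029 ] mn [0.496 0.15  0.018] mx [0.65  0.231 0.045]
rd side [ 216  288   65   50 1924] [248.4 312.3] med [0.4509 0.3306 0.0266] mn [0.39  0.259 0.018] mx [0.522 0.39  0.033]
rd side [149 304  51  38 247] [177.5 324.3] med [0.5472 0.4479 0.0317] mn [0.482 0.441 0.018] mx [0.65  0.45  0.036]
```

View pics/crop0.png

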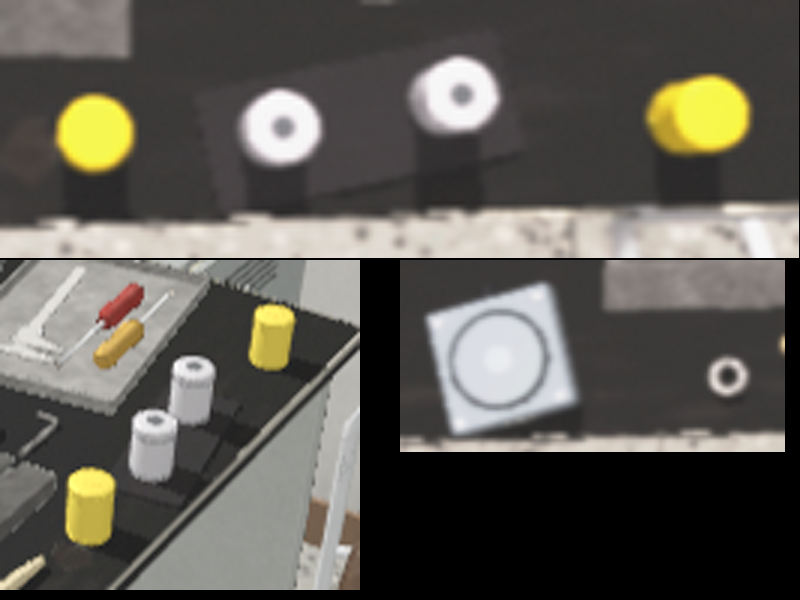

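```bash
cat >> h.py <<'E'
from scipy.spatial.transform import Rotation as Ro
def delta(s,p,yaw=None):
    R=Ro.from_euler("xyz",s["eef_rot"]); 
    d=R.inv().apply(np.array(p)-s["tool_pos"])*1000
    w=None
    if yaw is not None: w=np.degrees((R.inv()*Ro.from_euler("xyz",[np.pi,0,yaw])).as_rotvec()).round(2)
    return d.round(1),w
E
python3 - <<'E'
from h import *
from rig import observe
s=observe()
print(delta(s,[.4445,-.253,.14],.25))
T=np.load("top0.npz");P=cloud(T);m=(P[...,2]>.1)&(P[...,0]>.3)&(P[...,0]<.75)&(T["range_z"]>0)&(abs(P[...,1])<.6)
print(P[m].min(0),P[m].max(0),m.sum())
# bezel circle of reader
for n in("top","side"):
    c=np.load(n+"0.npz");P=cloud(c);g=cv2.cvtColor(c["color"],cv2.COLOR_BGR2GRAY)
    m=(P[...,2]>.02)&(P[...,2]<.04)&(np.hypot(P[...,0]-.457,P[...,1]-.324)<.05)&(g<130)
    q=np.array([ray(c,u,v,.029) for v,u in np.argwhere(m)]);print(n,len(q),(q.min(0)+q.max(0))/2,q.max(0)-q.min(0))
E
```

```text
(array([ 368.2, -319.3,   82.3]), array([-0.09,  0.01, -0.01]))
[ 0.73732707 -0.17895255  0.36358347] [0.74999634 0.17212567 0.45573812] 2584
top 9 [0.44907931 0.31429375 0.029     ] [0.06465864 0.0590621  0.        ]
side 182 [0.45674564 0.32359878 0.029     ] [8.95246575e-02 8.92396538e-02 2.22044605e-16]
```

The reader window is at (0.457, 0.324) in both views. I'm now moving above the left silver capsule, at (0.4445, -0.253).

Call:
{"method": "play_rows", "body": {
  "targets": [
    [0,0,0,31,-27,7,-1],
    [0,0,0,61,-53,14,-1],
    [0,0,0,92,-80,20,-1],
    [0,0,0,123,-107,27,-1],
    [0,0,0,154,-133,34,-1],
    [0,0,0,184,-160,41,-1],
    [0,0,0,215,-187,47,-1],
    [0,0,0,246,-213,54,-1],
    [0,0,0,276,-240,61,-1],
    [0,0,0,307,-267,68,-1],
    [0,0,0,338,-293,75,-1],
    [0,0,0,356,-309,79,-1],
    [0,0,0,368,-319,82,-1],
    [0,0,0,368,-319,82,-1],
    [0,0,0,368,-319,82,-1]
  ],
  "squeeze": 30
}}

```text
t: 1.35
tool_pos: [0.4445, -0.2536, 0.1403]
eef_rot: [-3.141, 0.001, 0.252]
ft_force: [-0.4, -0.2, -0.3]
grip_width: 0.0875
```

```bash
python3 - <<'E'
from h import *
from rig import observe,read_camera
s=observe();c=read_camera("wrist");print(s["t"],s["qpos"].round(3),s["tool_pos"].round(4),s["eef_rot"].round(4),s["ft_force"].round(2))
cv2.imwrite("pics/w1.png",c["color"]);print(c["hand_eye"].round(3),c["fx"])
print(delta(s,[.4445,-.253,.017],.25))
H=c["hand_eye"];P=cloud({**c,"R":np.eye(3),"t":np.zeros(3)});P=P@H[:3,:3].T+H[:3,3]
# tool axes == flange axes
R=Ro.from_euler("xyz",s["eef_rot"]).as_matrix();W=P@R.T+s["tool_pos"]
m=(W[...,2]>.055)&(W[...,2]<.075)&(c["range_z"]>0)&(W[...,0]>.35)
k,l,st,ce=cv2.connectedComponentsWithStats(m.astype(np.uint8))
for i in range(1,k):
    if st[i,4]>200:
        q=W[l==i];print(st[i],((q.min(0)+q.max(0))/2).round(4),(q.max(0)-q.min(0)).round(3),c["color"][l==i].mean(0).round())
E
```

```text
1.35 [ 0.543  0.32  -0.175  2.011  0.075  0.817 -0.994] [ 0.4445 -0.2536  0.1403] [-3.1411e+00  8.0000e-04  2.5160e-01] [-0.42 -0.18 -0.34]
[[-0.    -0.964 -0.265  0.074]
 [ 1.    -0.     0.    -0.   ]
 [-0.    -0.265  0.964 -0.161]
 [ 0.     0.     0.     1.   ]] 310.2889850890563
(array([  0.3,  -0.5, 123.3]), array([-0.03,  0.05,  0.09]))
[ 150  138   57   56 2400] [ 0.4471 -0.1344  0.0584] [0.045 0.044 0.006] [130. 250. 253.]
[ 297  176   55   54 2288] [ 0.4474 -0.2546  0.0605] [0.045 0.045 0.011] [228. 227. 227.]
[ 436  189   57   53 2296] [ 0.4651 -0.3698  0.0604] [0.045 0.046 0.011] [225. 223. 223.]
[610 251  30  26 444] [ 0.4617 -0.5224  0.0581] [0.02  0.028 0.006] [130. 250. 254.]
```

View pics/w1.png

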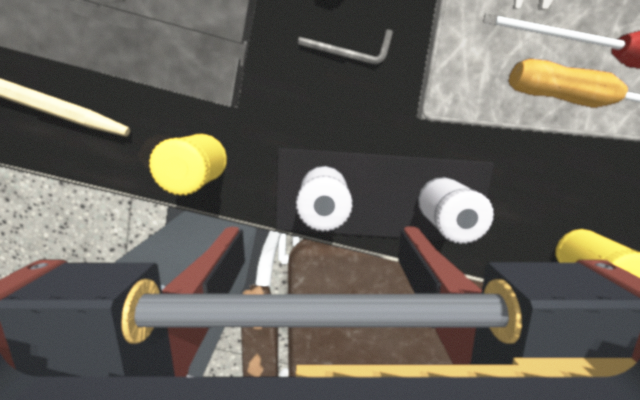

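The wrist view shows the left silver capsule at (325,200), centred between the fingers and agreeing to within 3 mm. I'm descending and gripping.

Call:
{"method": "play_rows", "body": {
  "targets": [
    [0,0,0,1.5,0,25,-1],
    [0,0,0,1.5,0,50,-1],
    [0,0,0,1.5,0,75,-1],
    [0,0,0,1.5,0,95,-1],
    [0,0,0,1.5,0,110,-1],
    [0,0,0,1.5,0,119,-1],
    [0,0,0,1.5,0,123,-1],
    [0,0,0,1.5,0,123,-1],
    [0,0,0,1.5,0,123,-0.3],
    [0,0,0,1.5,0,123,0],
    [0,0,0,1.5,0,123,0.3],
    [0,0,0,1.5,0,123,1],
    [0,0,0,1.5,0,123,1],
    [0,0,0,1.5,0,123,1],
    [0,0,0,1.5,0,123,1],
    [0,0,0,1.5,0,123,1],
    [0,0,0,1.5,0,123,1]
  ],
  "squeeze": 30
}}

```text
t: 2.82
tool_pos: [0.4463, -0.2539, 0.0179]
eef_rot: [3.141, -0.0, 0.25]
ft_force: [0.7, -0.3, 1.5]
grip_width: 0.0439
```

The opening of 43.9 mm matches the capsule. I'm lifting 85 mm, then taking several force readings.

Call:
{"method": "play_rows", "body": {
  "targets": [
    [0,0,0,0,0,-3,1],
    [0,0,0,0,0,-10,1],
    [0,0,0,0,0,-20,1],
    [0,0,0,0,0,-32,1],
    [0,0,0,0,0,-44,1],
    [0,0,0,0,0,-56,1],
    [0,0,0,0,0,-68,1],
    [0,0,0,0,0,-78,1],
    [0,0,0,0,0,-84,1],
    [0,0,0,0,0,-85,1],
    [0,0,0,0,0,-85,1],
    [0,0,0,0,0,-85,1],
    [0,0,0,0,0,-85,1],
    [0,0,0,0,0,-85,1],
    [0,0,0,0,0,-85,1]
  ]
}}

```text
t: 4.07
tool_pos: [0.4458, -0.2535, 0.1022]
eef_rot: [-3.141, 0.001, 0.25]
ft_force: [0.5, 0.7, -3.6]
grip_width: 0.0442
```

```bash
python3 - <<'E'
from h import *
from rig import observe,read_camera
f=[]
for i in range(6):
    c=read_camera("side");s=observe();f.append(s["ft_force"]);print(s["t"],s["ft_force"].round(2),s["joint_efforts"][[1,3]].round(2),s["wrist_torque"].round(3))
print(np.mean(f,0),s["tool_pos"],s["grip_width"])
cv2.imwrite("pics/s2.png",cv2.resize(c["color"][80:280,250:500],None,fx=3,fy=3))
E
```

```text
4.1167 [-0.83 -0.11 -4.22] [-47.08 -21.46] [ 0.01  -0.001  0.034]
4.1667 [ 0.51  0.48 -2.2 ] [-47.05 -21.47] [ 0.027 -0.049 -0.009]
4.2167 [ 1.01  0.02 -2.86] [-47.03 -21.47] [0.059 0.066 0.045]
4.2667 [ 0.09  0.19 -3.11] [-47.02 -21.48] [ 0.029  0.018 -0.04 ]
4.3167 [-0.24 -0.62 -3.31] [-47.02 -21.49] [-0.014  0.003  0.016]
4.3667 [-0.28 -0.19 -3.01] [-47.02 -21.5 ] [ 0.042 -0.01   0.018]
[ 0.04581707 -0.03831993 -3.11679199] [ 0.44605767 -0.25360087  0.10259751] 0.044413120615136116
```

View pics/s2.png

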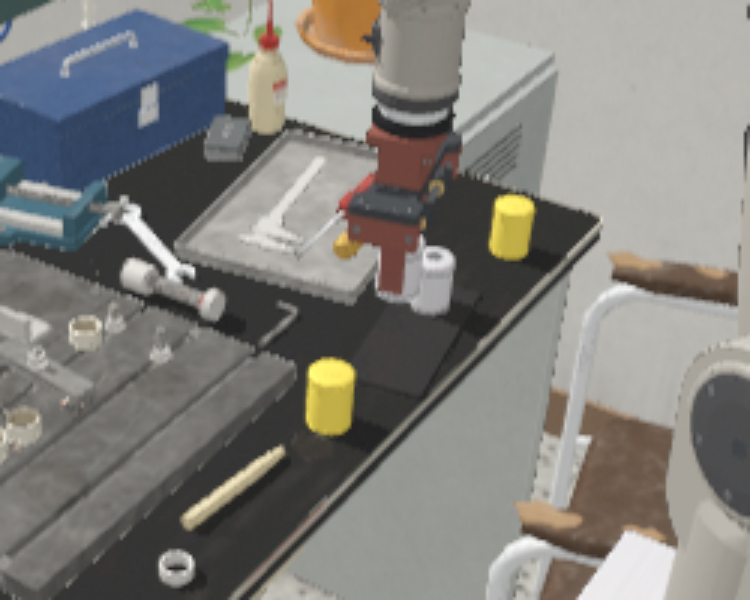

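The picture shows the left capsule held upright in the fingers at about (395,280) in the crop and the right one still standing at (435,280). The measured weight is about 3.1 N, so the left is probably the heavy one. I'm setting it back.

Call:
{"method": "play_rows", "body": {
  "targets": [
    [0,0,0,0,0,6,1],
    [0,0,0,0,0,18,1],
    [0,0,0,0,0,32,1],
    [0,0,0,0,0,46,1],
    [0,0,0,0,0,60,1],
    [0,0,0,0,0,71,1],
    [0,0,0,0,0,78,1],
    [0,0,0,0,0,82,1],
    [0,0,0,0,0,84,1],
    [0,0,0,0,0,84.7,1],
    [0,0,0,0,0,84.7,1],
    [0,0,0,0,0,84.7,1],
    [0,0,0,0,0,84.7,1]
  ]
}}

```text
t: 5.45
tool_pos: [0.4465, -0.2539, 0.0185]
eef_rot: [3.141, -0.001, 0.25]
ft_force: [-0.7, 0.3, -3.3]
grip_width: 0.0446
```

```bash
python3 - <<'E'
from h import *
from rig import observe,read_camera
for i in range(3):
    c=read_camera("side");s=observe();print(s["t"],s["ft_force"].round(2))
print(s["tool_pos"],s["grip_width"])
E
```

```text
5.5 [ 0.42  0.27 -4.24]
5.55 [-0.9  -0.62 -3.88]
5.6 [ 0.48  0.05 -3.13]
[ 0.44621984 -0.25372984  0.01826381] 0.04384584734436999
```

Still hanging just above the mat. I'll lower slightly more, then release, opening gradually, and retreat.

Call:
{"method": "play_rows", "body": {
  "targets": [
    [0,0,0,0,0,0.5,1],
    [0,0,0,0,0,1,1],
    [0,0,0,0,0,1.2,1],
    [0,0,0,0,0,1.2,1],
    [0,0,0,0,0,1.2,1]
  ]
}}

```text
t: 6.02
tool_pos: [0.4463, -0.2537, 0.0178]
eef_rot: [3.141, -0.0, 0.25]
ft_force: [-3.0, 1.0, 9.7]
grip_width: 0.0442
```

```bash
python3 - <<'E'
from h import *
from rig import observe,read_camera
for i in range(4):
    c=read_camera("side");s=observe();print(s["t"],s["ft_force"].round(2))
print(s["tool_pos"],s["grip_width"])
E
```

```text
6.0667 [-3.7   1.46  9.73]
6.1167 [-3.52  0.28 10.36]
6.1667 [-3.3   1.47  9.3 ]
6.2167 [-3.4   1.63  9.9 ]
[ 0.4462731  -0.25374562  0.01782516] 0.04409571816031685
```

The capsule is on the mat with a light press of about 10 N. I'm backing off 0.6 mm, opening and rising.

Call:
{"method": "play_rows", "body": {
  "targets": [
    [0,0,0,0,0,-0.6,1],
    [0,0,0,0,0,-0.6,1],
    [0,0,0,0,0,-0.6,-1],
    [0,0,0,0,0,-0.6,-1],
    [0,0,0,0,0,-0.6,-1],
    [0,0,0,0,0,-0.6,-1],
    [0,0,0,0,0,-0.6,-1],
    [0,0,0,0,0,-0.6,-1],
    [0,0,0,0,0,-10,-1],
    [0,0,0,0,0,-35,-1],
    [0,0,0,0,0,-70,-1],
    [0,0,0,0,0,-105,-1],
    [0,0,0,0,0,-123,-1],
    [0,0,0,0,0,-123,-1]
  ]
}}

```text
t: 7.38
tool_pos: [0.4488, -0.2549, 0.1448]
eef_rot: [3.136, -0.006, 0.25]
ft_force: [-0.3, -0.3, 0.2]
grip_width: 0.0877
```

```bash
cat > wr.py <<'E'
from h import *
from rig import observe,read_camera
import sys
s=observe();c=read_camera("wrist");print(s["t"],s["tool_pos"].round(4),s["eef_rot"].round(4),s["ft_force"].round(2),s["grip_width"])
cv2.imwrite(sys.argv[1],c["color"])
H=c["hand_eye"];P=cloud({**c,"R":np.eye(3),"t":np.zeros(3)});P=P@H[:3,:3].T+H[:3,3]
R=Ro.from_euler("xyz",s["eef_rot"]).as_matrix();W=P@R.T+s["tool_pos"]
m=(W[...,2]>.055)&(W[...,2]<.075)&(c["range_z"]>0)&(W[...,0]>.35)
k,l,st,ce=cv2.connectedComponentsWithStats(m.astype(np.uint8))
for i in range(1,k):
    if st[i,4]>200:
        q=W[l==i];print(st[i],((q.min(0)+q.max(0))/2).round(4),(q.max(0)-q.min(0)).round(3),c["color"][l==i].mean(0).round())
E
python3 - <<'E'
from h import *
from rig import observe
print(delta(observe(),[.4635,-.3692,.14],.25))
E
python3 wr.py pics/w3.png
```

```text
(array([-14. , 114.4,   5.3]), array([ 0.31, -0.37, -0.03]))
7.3833 [ 0.4488 -0.2549  0.1448] [ 3.1361 -0.0065  0.2495] [-0.27 -0.29  0.25] 0.08774112909550626
[ 150  144   56   54 2309] [ 0.4469 -0.1342  0.0584] [0.045 0.044 0.007] [131. 250. 253.]
[ 292  180   54   53 2190] [ 0.4469 -0.2532  0.0604] [0.045 0.044 0.011] [229. 227. 227.]
[ 430  192   56   53 2204] [ 0.4652 -0.3694  0.0604] [0.045 0.045 0.011] [225. 223. 223.]
[605 252  35  25 445] [ 0.4628 -0.529   0.0579] [0.017 0.036 0.006] [132. 250. 253.]
```

View pics/w3.png

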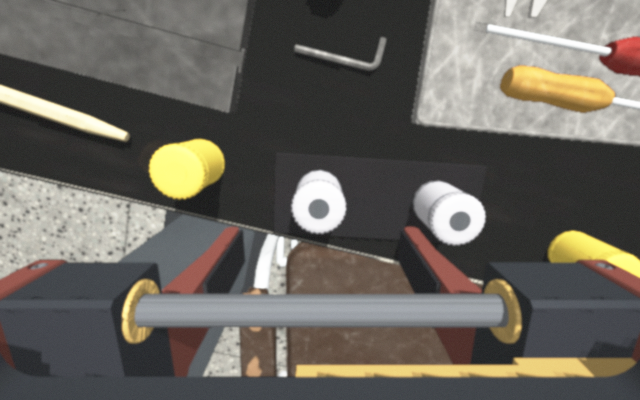

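The left capsule stands upright on the mat at pixel (318,205), where it was, and the right one is at (450,215). Next I go above the right one, then down.

Call:
{"method": "play_rows", "body": {
  "targets": [
    [0,0,0,-2,20,0,-1],
    [0,0,0,-5,50,0,-1],
    [0,0,0,-8,80,0,-1],
    [0,0,0,-10.5,106,0,-1],
    [0,0,0,-11.5,116.5,0,-1],
    [0,0,0,-11.5,116.5,0,-1],
    [0,0,0,-11.5,116.5,0,-1],
    [0,0,0,-11.5,116.5,0,-1]
  ]
}}

```text
t: 8.1
tool_pos: [0.4636, -0.3671, 0.1391]
eef_rot: [-3.14, 0.001, 0.252]
ft_force: [0.3, -0.5, -0.1]
grip_width: 0.0878
```

```bash
python3 wr.py pics/w4.png
```

```text
8.1 [ 0.4636 -0.3671  0.1391] [-3.1395e+00  7.0000e-04  2.5170e-01] [ 0.26 -0.5  -0.06] 0.08775485991517312
[   1  126   61   57 2543] [ 0.447  -0.1338  0.0585] [0.045 0.046 0.007] [127. 248. 252.]
[ 151  164   59   55 2468] [ 0.447  -0.2535  0.0608] [0.045 0.045 0.011] [228. 226. 226.]
[ 298  178   56   54 2294] [ 0.4655 -0.3697  0.0605] [0.044 0.045 0.011] [230. 228. 228.]
[473 242  53  43 968] [ 0.4499 -0.5285  0.0581] [0.043 0.041 0.006] [132. 248. 252.]
```

View pics/w4.png

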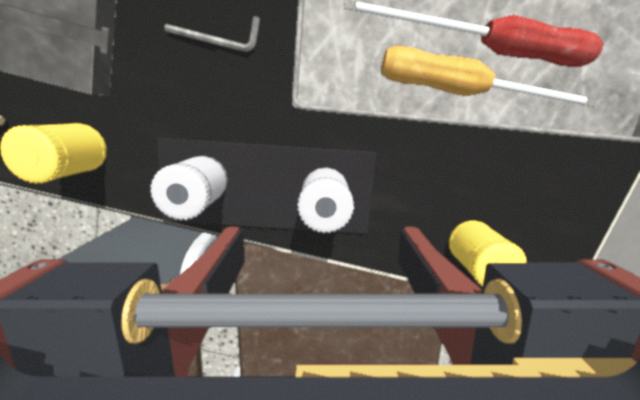

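The right capsule is at (326,200), centred between the fingers. I'm descending and gripping.

Call:
{"method": "play_rows", "body": {
  "targets": [
    [0,0,0,0,0,25,-1],
    [0,0,0,0,0,50,-1],
    [0,0,0,0,0,75,-1],
    [0,0,0,0,0,95,-1],
    [0,0,0,0,0,110,-1],
    [0,0,0,0,0,119,-1],
    [0,0,0,0,0,122,-1],
    [0,0,0,0,0,122,-1],
    [0,0,0,0,0,122,-0.3],
    [0,0,0,0,0,122,0],
    [0,0,0,0,0,122,0.3],
    [0,0,0,0,0,122,1],
    [0,0,0,0,0,122,1],
    [0,0,0,0,0,122,1],
    [0,0,0,0,0,122,1],
    [0,0,0,0,0,122,1],
    [0,0,0,0,0,122,1]
  ]
}}

```text
t: 9.57
tool_pos: [0.4638, -0.3695, 0.0179]
eef_rot: [3.141, -0.0, 0.25]
ft_force: [-0.7, 0.8, 1.4]
grip_width: 0.0442
```

Call:
{"method": "play_rows", "body": {
  "targets": [
    [0,0,0,0,0,-3,1],
    [0,0,0,0,0,-10,1],
    [0,0,0,0,0,-20,1],
    [0,0,0,0,0,-32,1],
    [0,0,0,0,0,-44,1],
    [0,0,0,0,0,-56,1],
    [0,0,0,0,0,-68,1],
    [0,0,0,0,0,-78,1],
    [0,0,0,0,0,-84,1],
    [0,0,0,0,0,-85,1],
    [0,0,0,0,0,-85,1],
    [0,0,0,0,0,-85,1],
    [0,0,0,0,0,-85,1],
    [0,0,0,0,0,-85,1],
    [0,0,0,0,0,-85,1]
  ]
}}

```text
t: 10.82
tool_pos: [0.4635, -0.3692, 0.1022]
eef_rot: [-3.141, 0.001, 0.25]
ft_force: [-0.2, -0.3, -0.8]
grip_width: 0.044
```

```bash
python3 - <<'E'
from h import *
from rig import observe,read_camera
f=[]
for i in range(6):
    c=read_camera("side");s=observe();f.append(s["ft_force"])
print(np.round(f,2),np.mean(f,0),s["tool_pos"],s["grip_width"])
cv2.imwrite("pics/s5.png",cv2.resize(c["color"][80:280,250:500],None,fx=3,fy=3))
E
```

```text
[[-0.29 -0.23 -1.23]
 [ 0.14  0.29 -1.89]
 [ 0.14 -0.08 -1.42]
 [ 0.34 -0.68 -1.39]
 [ 0.2   0.2  -1.5 ]
 [ 0.33  0.11 -0.66]] [ 0.14270589 -0.06531877 -1.34669111] [ 0.46370851 -0.36932669  0.10271032] 0.04397579441072007
```

View pics/s5.png

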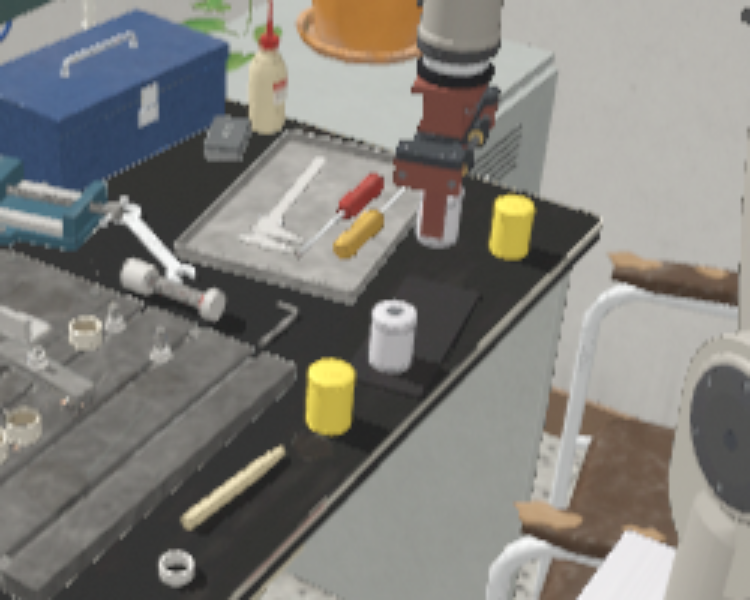

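The right capsule is lifted (crop 440,215) and the left stands at (393,335). The right weighs about 1.3 N against 3.1 N, so the left is the heavy one. I'm setting the right one down.

Call:
{"method": "play_rows", "body": {
  "targets": [
    [0,0,0,0,0,6,1],
    [0,0,0,0,0,18,1],
    [0,0,0,0,0,32,1],
    [0,0,0,0,0,46,1],
    [0,0,0,0,0,60,1],
    [0,0,0,0,0,71,1],
    [0,0,0,0,0,78,1],
    [0,0,0,0,0,82,1],
    [0,0,0,0,0,84,1],
    [0,0,0,0,0,84.9,1],
    [0,0,0,0,0,85.3,1],
    [0,0,0,0,0,85.3,1],
    [0,0,0,0,0,85.3,1],
    [0,0,0,0,0,85.3,1]
  ]
}}

```text
t: 12.28
tool_pos: [0.4641, -0.3696, 0.0179]
eef_rot: [3.141, -0.001, 0.25]
ft_force: [0.8, -0.1, 1.5]
grip_width: 0.044
```

```bash
python3 - <<'E'
from h import *
from rig import observe,read_camera
for i in range(4):
    c=read_camera("side");s=observe();print(s["t"],s["ft_force"].round(2))
print(s["tool_pos"],s["grip_width"])
E
```

```text
12.3333 [ 0.6  -0.81  1.  ]
12.3833 [0.3  0.25 1.87]
12.4333 [-0.01 -0.4   2.22]
12.4833 [-0.03 -0.28  2.5 ]
[ 0.46410264 -0.36963442  0.01793157] 0.04433879736169189
```

It is touching the mat with about 2 N upward. I'm releasing, rising, and going back over the left one.

Call:
{"method": "play_rows", "body": {
  "targets": [
    [0,0,0,0,0,0,-1],
    [0,0,0,0,0,0,-1],
    [0,0,0,0,0,0,-1],
    [0,0,0,0,0,0,-1],
    [0,0,0,0,0,0,-1],
    [0,0,0,0,0,0,-1],
    [0,0,0,0,0,-10,-1],
    [0,0,0,0,0,-35,-1],
    [0,0,0,0,0,-70,-1],
    [0,0,0,0,0,-105,-1],
    [0,0,0,0,0,-122,-1],
    [0,0,0,0,0,-122,-1],
    [0,0,0,4,-38,-122,-1],
    [0,0,0,8,-76,-122,-1],
    [0,0,0,11,-108,-122,-1],
    [0,0,0,11.5,-116.5,-122,-1],
    [0,0,0,11.5,-116.5,-122,-1],
    [0,0,0,11.5,-116.5,-122,-1],
    [0,0,0,11.5,-116.5,-122,-1]
  ]
}}

```text
t: 14.07
tool_pos: [0.4461, -0.2553, 0.1395]
eef_rot: [3.141, -0.0, 0.248]
ft_force: [-0.2, -1.1, -0.4]
grip_width: 0.0876
```

```bash
python3 wr.py pics/w6.png
```

```text
14.0667 [ 0.4461 -0.2553  0.1395] [ 3.1408 -0.      0.248 ] [-0.15 -1.15 -0.36] 0.0875558291619217
[ 146  140   58   56 2405] [ 0.4471 -0.134   0.0586] [0.045 0.045 0.007] [129. 249. 253.]
[ 292  177   56   55 2288] [ 0.4471 -0.2534  0.0604] [0.045 0.045 0.011] [228. 226. 226.]
[ 432  190   58   53 2330] [ 0.4656 -0.3688  0.0603] [0.045 0.046 0.011] [224. 222. 222.]
[610 252  30  25 437] [ 0.462  -0.5233  0.0581] [0.019 0.029 0.006] [130. 251. 254.]
```

View pics/w6.png

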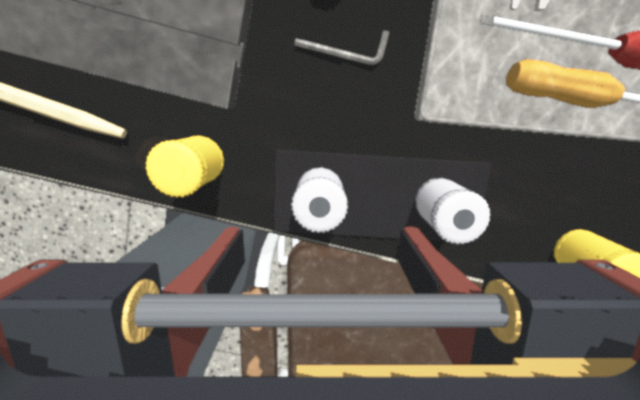

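Both capsules stand upright on the mat, left at (320,203) and right at (455,215). I'm gripping the left one again and lifting about 110 mm.

Call:
{"method": "play_rows", "body": {
  "targets": [
    [0,0,0,0,0,25,-1],
    [0,0,0,0,0,50,-1],
    [0,0,0,0,0,75,-1],
    [0,0,0,0,0,95,-1],
    [0,0,0,0,0,110,-1],
    [0,0,0,0,0,119,-1],
    [0,0,0,0,0,122,-1],
    [0,0,0,0,0,122,-1],
    [0,0,0,0,0,122,-0.3],
    [0,0,0,0,0,122,0],
    [0,0,0,0,0,122,0.3],
    [0,0,0,0,0,122,1],
    [0,0,0,0,0,122,1],
    [0,0,0,0,0,122,1],
    [0,0,0,0,0,122,1],
    [0,0,0,0,0,122,1],
    [0,0,0,0,0,122,1]
  ]
}}

```text
t: 15.53
tool_pos: [0.4462, -0.2537, 0.0176]
eef_rot: [3.141, -0.0, 0.25]
ft_force: [-0.4, -0.4, 2.3]
grip_width: 0.0442
```

Call:
{"method": "play_rows", "body": {
  "targets": [
    [0,0,0,0,0,-3,1],
    [0,0,0,0,0,-10,1],
    [0,0,0,0,0,-20,1],
    [0,0,0,0,0,-32,1],
    [0,0,0,0,0,-44,1],
    [0,0,0,0,0,-58,1],
    [0,0,0,0,0,-74,1],
    [0,0,0,0,0,-90,1],
    [0,0,0,0,0,-103,1],
    [0,0,0,0,0,-109,1],
    [0,0,0,0,0,-110,1],
    [0,0,0,0,0,-110,1],
    [0,0,0,0,0,-110,1],
    [0,0,0,0,0,-110,1],
    [0,0,0,0,0,-110,1]
  ]
}}

```text
t: 16.78
tool_pos: [0.4455, -0.2534, 0.1267]
eef_rot: [-3.141, 0.001, 0.25]
ft_force: [0.5, -0.8, -4.1]
grip_width: 0.0437
```

```bash
python3 - <<'E'
from h import *
from rig import observe,read_camera
f=[]
for i in range(4):
    c=read_camera("side");s=observe();f.append(s["ft_force"])
print(np.mean(f,0),s["t"],s["tool_pos"],s["eef_rot"],s["grip_width"],s["qpos"].round(2))
print(delta(s,[.457,.324,.127],.25), delta(s,[.457,.324,.095],.25), delta(s,[.50,.035,.127],.25))
E
```

```text
[ 2.66973393e-03 -1.51193456e-01 -3.95516212e+00] 16.9833 [ 0.4459134  -0.2535476   0.12713343] [-3.14118718e+00  4.21923066e-04  2.49793363e-01] 0.04402465187562341 [ 0.54  0.34 -0.18  2.02  0.08  0.79 -1.  ]
(array([ 1.535e+02, -5.569e+02,  3.000e-01]), array([-0.02,  0.02, -0.01])) (array([ 153.5, -556.9,   32.3]), array([-0.02,  0.02, -0.01])) (array([ 1.237e+02, -2.662e+02,  2.000e-01]), array([-0.02,  0.02, -0.01]))
```

The weight is again about 3.5–4 N, so this is the heavy one. I'm carrying it to the reader with the base about 11 cm up, bowing slightly outward to stay inside the reach ring.

Call:
{"method": "play_rows", "body": {
  "targets": [
    [0,0,0,3,-6,0,1],
    [0,0,0,9,-19,0,1],
    [0,0,0,18,-39,0,1],
    [0,0,0,29,-63,0,1],
    [0,0,0,41,-88,0,1],
    [0,0,0,53,-113,0,1],
    [0,0,0,64,-138,0,1],
    [0,0,0,76,-163,0,1],
    [0,0,0,87,-188,0,1],
    [0,0,0,98,-213,0,1],
    [0,0,0,109,-240,0,1],
    [0,0,0,118,-266,0,1],
    [0,0,0,124,-286,0,1],
    [0,0,0,128,-298,0,1],
    [0,0,0,129,-303,0,1],
    [0,0,0,129,-303,0,1],
    [0,0,0,129,-303,0,1]
  ]
}}

```text
t: 18.4
tool_pos: [0.4959, 0.0713, 0.1273]
eef_rot: [3.141, 0.001, 0.25]
ft_force: [0.0, -0.3, -2.9]
grip_width: 0.044
```

```bash
python3 - <<'E'
from h import *
from rig import observe
s=observe()
print(s["ft_force"],s["t"],s["tool_pos"],s["eef_rot"],s["grip_width"],s["qpos"].round(2))
print(delta(s,[.457,.324,.127],.25))
E
```

```text
[ 0.04972968 -0.26781693 -2.94738055] 18.4 [0.49588457 0.07126174 0.12732223] [3.14110829e+00 5.79390432e-04 2.49656002e-01] 0.04402371031731962 [-0.01  0.33 -0.31  2.04  0.14  0.79 -1.72]
(array([ 2.480e+01, -2.545e+02,  2.000e-01]), array([ 0.03,  0.03, -0.02]))
```

Call:
{"method": "play_rows", "body": {
  "targets": [
    [0,0,0,1,-6,0,1],
    [0,0,0,2,-19,0,1],
    [0,0,0,4,-39,0,1],
    [0,0,0,6,-63,0,1],
    [0,0,0,9,-88,0,1],
    [0,0,0,11,-113,0,1],
    [0,0,0,13,-138,0,1],
    [0,0,0,16,-163,0,1],
    [0,0,0,18,-188,0,1],
    [0,0,0,21,-212,0,1],
    [0,0,0,23,-233,0,1],
    [0,0,0,24,-247,0,1],
    [0,0,0,25,-253,0,1],
    [0,0,0,25,-254.5,4,1],
    [0,0,0,25,-254.5,12,1],
    [0,0,0,25,-254.5,22,1],
    [0,0,0,25,-254.5,30,1],
    [0,0,0,25,-254.5,33,1],
    [0,0,0,25,-254.5,33,1],
    [0,0,0,25,-254.5,33,1]
  ]
}}

```text
t: 20.07
tool_pos: [0.4575, 0.3241, 0.0941]
eef_rot: [3.141, 0.001, 0.249]
ft_force: [0.4, -0.4, -3.9]
grip_width: 0.0443
```

Call:
{"method": "play_rows", "body": {
  "targets": [
    [0,0,0,0,0,0,1],
    [0,0,0,0,0,0,1],
    [0,0,0,0,0,0,1],
    [0,0,0,0,0,0,1]
  ]
}}

```text
t: 20.4
tool_pos: [0.4576, 0.3248, 0.0948]
eef_rot: [-3.141, -0.001, 0.25]
ft_force: [-0.1, -0.2, -3.4]
grip_width: 0.0443
```

```bash
python3 - <<'E'
from h import *
from rig import observe,read_camera
s=observe();print(s)
c=read_camera("side");t=read_camera("top")
o=np.vstack([cv2.resize(c["color"][130:390,150:470],(640,520))[:300],cv2.resize(t["color"][200:275,160:460],(640,160))*1])
o=np.vstack([cv2.resize(c["color"][130:370,170:450],(490,420)),cv2.resize(t["color"][205:270,150:440],(490,110))])
cv2.imwrite("pics/f7.png",o)
P=cloud(c);m=(c["range_z"]>0)&(P[...,2]>.07)&(P[...,2]<.15)&(abs(P[...,0]-.457)<.06)&(abs(P[...,1]-.324)<.06)
im=c["color"].astype(int);w=m&(im.min(2)>120)&(im.max(2)-im.min(2)<30)
q=P[w];print(len(q),q.min(0),q.max(0),np.median(q,0))
print("top",[ (i) for i in [0]])
E
```

```text
{'t': 20.4, 'qpos': array([-0.44411395,  0.47353179, -0.36111858,  1.92135808,  0.22994481,
        0.78594088, -2.25320148]), 'qd': array([-0.00035219,  0.00211749, -0.00087541,  0.0016111 , -0.00059493,
       -0.00080734,  0.00174674]), 'joint_efforts': array([ 2.12998653e-02, -5.27523386e+01, -3.64735074e+00, -2.22430497e+01,
        3.48581560e-02, -6.63395715e-02,  5.50337263e-04]), 'tool_pos': array([0.45763952, 0.32477786, 0.0947911 ]), 'eef_rot': array([-3.14140047e+00, -5.98864406e-04,  2.49814671e-01]), 'ft_force': array([-0.12620107, -0.22109137, -3.43562044]), 'wrist_torque': array([ 0.02844634, -0.00770636, -0.01172377]), 'grip_width': 0.04426222118679435}
294 [0.43212517 0.29788406 0.07846236] [0.45848942 0.35605869 0.14331279] [0.4372628  0.32995965 0.11680628]
top [0]
```

View pics/f7.png

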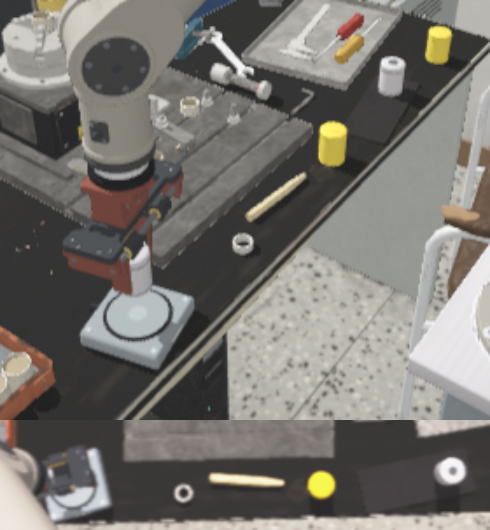

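The view shows the heavy capsule upright in the fingers over the reader window, crop (140,270). Its lowest seen point is at z≈0.079, so its base is about 50 mm above the glass. The light one stands alone on the mat at (392,77), and the bystanders look unmoved. I'm handing in.

```bash
python3 -c "
from rig import job_done;print(job_done())"
```

```text
the job is handed in; nothing more can be done
None
```

I lifted both capsules and set each back upright. The left one is the heavier at 3.1–4 N, against about 1.3 N for the right. I then picked the left one up again and handed in with it held over the reader.

The last checks showed:
- **Left (heavy) capsule:** it is upright in a 30 N grip with the fingers at 44 mm. The tool is within about 1 mm of the window centre I measured. The base is about 50 mm above the glass, and the arm is still.
- **Right (light) capsule:** it stands upright and untouched on the mat.
- **Other things:** the bystanders and the yellow look-alikes look unmoved in the last picture; I did not measure them again.

Three readings were off:
- **Force noise:** the force readings scatter by about 0.5 N, which is far less than the difference between the two capsules.
- **Wrist camera:** it read the lids about 4 mm low and the capsules up to 3 mm off, compared with the other two views.
- **First set-down:** the left capsule briefly pressed the mat with about 10 N before I released it.

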